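Hold the red stamp over the copy camera

TASK

We are photographing the stamp faces for the catalogue. Press the green self-timer button on the grey copy-camera box fully down and let it spring back, then lift the red-handled stamp out of the wooden tray, keeping it upright, and hold it level and still in the air, rubber face down, centred about 9 cm above the middle of the camera's glass window. Finish while still holding it there, and leave the other stamps, the ink pad and the ink bottle where they are.

Things in the scene. Friction and masses are not known exactly. Their poses are not given: they have to be found in the camera images.
- red_stamp: Loose stamp, bright red handle. Block of pale wood, 62 x 46 mm (its x, y), 24 mm tall, flat rubber face below. Round upright handle on its centre: neck 16 mm across at 27 to 39 mm above the face, straight barrel 30 mm across from 57 to 83 mm, rounded top at 95 mm. Origin: centre of the rubber face; z up. Mass about 0.16 kg (0.11 to 0.22). In any of the tray's three places.
- tray: Fixed shallow tray of pale wood, 130 x 340 mm (its x by its y), 22 mm tall, walls and floor 8 mm thick. Three hand stamps stand in it, rubber face down on the floor, in a row along its y, about 105 mm apart. Origin: centre of its underside on the table; z up. It may stand left or right of the robot's centre line.
- camera_box: Fixed grey box of an upward-looking copy camera, 220 x 180 mm (its x by its y), flat top 60 mm above the table, with a black-framed square glass window and a green button on top. Origin: centre of its underside on the table; z up. It stands on the other side from the tray.
- window (a point): Middle of the glass window (108 x 108 mm glass in a 128 mm black frame, a dark lens disc at its middle) on the camera box's top, 35 mm towards the box's +x from its centre, at the height of the top (60 mm above the table). Axes as the camera box, z up. The stamp's rubber face is to hang 50 to 125 mm above this point, best 90 mm.
- timer_top (a point): Centre of the top face of the green round push button (32 mm across) in its black housing, on the camera box's top, 72 mm towards the box's -x and 50 mm towards its +y from its centre. It is pressed straight down and moves with the button.
- timer (a joint): Travel of the green button in m: 0 up, 0.006 fully down; a spring brings it back when let go; holding it fully down takes about 5 N.
- amber_stamp: Loose stamp, amber handle. Block of pale wood, 62 x 46 mm (its x, y), 24 mm tall, flat rubber face below. Round upright handle on its centre: neck 16 mm across at 27 to 39 mm above the face, straight barrel 30 mm across from 57 to 83 mm, rounded top at 95 mm. Origin: centre of the rubber face; z up. Mass about 0.16 kg. Bystander.
- black_stamp: Loose stamp, black handle. Block of dark wood, 62 x 46 mm (its x, y), 24 mm tall, flat rubber face below. Round upright handle on its centre: neck 16 mm across at 27 to 39 mm above the face, straight barrel 30 mm across from 57 to 83 mm, rounded top at 95 mm. Origin: centre of the rubber face; z up. Mass about 0.16 kg. Bystander.
- ink_pad: Loose flat ink pad in a red and steel tin, 60 x 90 x 19 mm, lying on the table close in front of the robot. Origin: centre of its underside. Bystander.
- ink_bottle: Loose small ink jar with a white label, 42 mm across, 70 mm tall, black cap, on the table beyond the work. Origin: centre of its underside. Bystander.
Mind the look-alikes: they are no part of the job. What is shaped like the red_stamp but purple or turquoise is not meant.

How it is judged (in metres and radians):
On the way, in this order (a step that is already met when the one before it is completed fails the run):
1. the green button is pressed fully down (value of joint timer above 0.005 m), for 0.05 s.
2. the button is let go and back up (value of joint timer below 0.0015 m), for 0.1 s.
3. the red stamp is lifted clear of the tray in the fingers (z of red_stamp in the frame of tray above 0.03 m and contact force between red_stamp and tray below 0.2 N and contact force between the fingers and red_stamp above 0.5 N), for 0.2 s.
At the end, for the whole second after the job is handed in: Only the fingers hold the red stamp: face 50 to 125 mm above the window, within 30 mm of its middle sideways, tilted under 0.12 rad (7 deg), at rest (under 20 mm/s, 0.2 rad/s); button up; other stamps, ink pad and bottle within 20 mm of their starts (value of joint timer below 0.0015 m and z of red_stamp in the frame of window between 0.05 and 0.125 m and horizontal distance between red_stamp and window below 0.03 m and angle between red_stamp's own z axis and vertical below 0.12 rad and linear speed of red_stamp below 0.02 m/s and angular speed of red_stamp below 0.2 rad/s and contact force between the fingers and red_stamp above 0.5 N and contact force between red_stamp and tray below 0.2 N and contact force between red_stamp and camera_box below 0.2 N and contact force between red_stamp and amber_stamp below 0.2 N and contact force between red_stamp and black_stamp below 0.2 N and contact force between red_stamp and ink_pad below 0.2 N and contact force between red_stamp and ink_bottle below 0.2 N and distance of each of amber_stamp, black_stamp, ink_pad, ink_bottle from where it was at the start of the episode below 0.02 m); the arm keeps its last pose, push and grip.
It fails at once if the red stamp is tipped more than 0.4 rad (23 degrees) (angle between red_stamp's own z axis and vertical above 0.4 rad).
It fails at once if a bystander is pushed more than 20 mm or tipped over (distance of any of amber_stamp, black_stamp, ink_pad, ink_bottle from where it was at the start of the episode above 0.02 m or angle between any of amber_stamp, black_stamp, ink_pad, ink_bottle's own z axis and vertical above 0.4 rad).
It also fails if it takes over 61 s, if anything falls off the work surface, if the arm or the gripper's body presses on something with over 40 N, if the wrist force passes 120 N, or if a joint passes its speed limit or range.

ROBOT

A 7-joint arm with a two-finger parallel gripper is mounted at the origin on the work surface. World frame = base frame: x ahead of the robot, y to its left, z up, the work surface at z = 0. Lengths are in mm, angles in rad, forces in N, time in s.
With the tool pointing down it reaches from about 400 to 875 mm from the base axis. Payload 4.4 kg.
Tool frame: the origin (TCP) lies between the finger pads; the fingertips stand ctrl.tcp_to_tips ahead of it and the grasp point (between the pads) lies 8 mm behind it (ctrl.tcp_to_tips is the distance from the TCP to the fingertips, in mm); z points along the fingers, y is the direction in which the jaws open and shut (so a half turn about z gives the same grasp; the last joint's range is limited). The gripper opens to 85 mm and grips with 20 to 120 N. Pads are 22 mm wide; open, the fingers measure 114 mm over their backs; the gripper's body (76 mm by 85 mm) begins 54 mm behind the grasp point. The pads swing forward as they close: fully open they stand 13 mm farther back than shut.
Start: joints at [1.242, 0.628, 0.038, 1.517, -0.027, 0.996, -0.02], TCP at [168.888, -627.69, 242.313] pointing down, gripper open.
Joint ranges: [-3.06, 3.06], [-0.37, 2.12], [-1.25, 1.32], [0.18, 2.47], [-1.1, 4.24], [0.23, 1.98], [-2.94, 2.94]. Speed limits (rad/s): [2.57, 2.57, 3.14, 3.14, 3.14, 3.14, 3.14].

INTERFACE

Orientations are given as [roll, pitch, yaw] about the fixed x, y, z axes, in that order (R = Rz(yaw) Ry(pitch) Rx(roll)).
In Python, from cell import ctrl gives the robot as it stands.
- The arm moves only by the tool send_rows, never from a script. Its argument "rows" is a list of rows, each an object of numbers: "x", "y", "z": the shift along the world's x, y, z in cm; "roll": the turn about the world's z in degrees; "claw": the closure, from 0 (fully open) to 1 (shut). A call has 1 to 5 rows; each row is the pose to reach, as a shift and turn from the pose commanded when the call began; what a row does not reach only later rows make up. A row lasts 1/12 s, in which the tool goes at most 41.7 mm and 7.16 degrees, less where a joint would pass 70% of its speed; a pose out of reach is approached as far as the arm can. A call with a gripper value outside its range is refused whole. The fingers move at their own pace and stop on an object; the grip force is fixed at half the most. Time passes only in rows, so rows that repeat a pose let the fingers close. It gives the time, the measured TCP pose, the force and the opening at its end, in the units of the state.
- ctrl.read_state(): the state, without advancing time (a new reading comes with each control period).
- ctrl.get_image(name): name is "scene" or "side" or "wrist"; returns (picture, depth): 480x640x3 uint8, blue, green, red; 480x640 float32, mm along the optical axis (not along the pixel's ray), 0 where there is no reading.
- ctrl.get_calibration(name): a dict with "intrinsics" (3x3 intrinsics, pixels), "dist_coeffs" ([k1, k2, p1, p2, k3] as OpenCV has them; the pictures are not rectified), "T" (4x4, takes a point from camera to world coordinates). Camera axes: x right, y down, z forward; pixel columns grow to the right and rows downward; lengths in mm; the calibration is good to about 2 mm. A picture is of the moment at which its call begins: read the wrist's pose just before it. get_calibration takes no time and is no camera call; for the wrist camera it gives the pose at the moment of the call.
- ctrl.finish_job(): hands the job in, once; it reports no verdict.
Trained networks look in the newest picture that a camera, given by its name, has taken for a name from the list of things; names that differ only in an ending like _2 or _b are one class to them, and where a whole thing is asked for, a point or a joint stands for the part that bears it (a point fixed in the world has none). Each returns a list of dicts, best first, with "confidence" (0 to 1); they miss things now and then, are a little off and sometimes report something else, mostly with a low value. They report only what shows in the picture. A call takes as long as a camera call. They do not tell look-alikes from the thing itself.
- ctrl.recognise(camera, query): "uv" ([column, row] in pixels, amid what is visible of it).
- ctrl.regions_of(camera, query): "region" (480x640 bool, what is visible of it) and "uv" ([column, row] in pixels, amid what is visible of it).
- ctrl.place_of(camera, query): "uv" ([column, row] in pixels: a listed point, or the origin of a listed thing).
The state is a dict: "clock": time; "qpos": joint angles; "qd": joint speeds; "tau": joint torques, N m; "eef_pos": TCP position; "tool_rot": TCP orientation; "force": force on the tool from outside, world axes, zero at the start; "torque": the same for the moment, N m; "width": finger opening in mm.
Only numpy, scipy, OpenCV 4.12 (cv2) and the standard library are available. Lean on these libraries where they do the work, as an engineer would, in place of code of your own. Each camera call takes 0.05 s, during which the arm holds its last target. There are 200 camera calls.

## Working session

There is one attempt and no reset: what is moved stays moved. The work goes in short steps, Python scripts to look and compute and a tool call to move; the robot and the scene stay as the last step left them, time stands still between calls to the robot, and variables do not carry over. Pictures are saved under pics/ and viewed, on a budget of 10 in all, crops included, one or two more only if the job needs it, and the job is handed in when it is done.

Besides the shell and the picture viewer there is one more tool, called after "Call:" as name(argument=value, ...), one argument or row to a line, values as JSON. send_rows: Moves the arm, as the interface text tells. Its arguments: {"type":"object","properties":{"rows":{"type":"array"}},"required":["rows"]}

```bash
mkdir -p pics; cat > h.py <<'E'
import numpy as np, cv2
from cell import ctrl
def px2w(cal,uv,depth=None,z=None):
    K=np.array(cal["intrinsics"],float);d=np.array(cal["dist_coeffs"],float);T=np.array(cal["T"],float)
    n=cv2.undistortPoints(np.array([[uv]],float),K,d)[0,0]
    r=T[:3,:3]@np.array([n[0],n[1],1.]);o=T[:3,3]
    s=depth if depth is not None else (z-o[2])/r[2]
    return o+s*r
def w2px(cal,p):
    T=np.linalg.inv(np.array(cal["T"],float));r,_=cv2.Rodrigues(T[:3,:3])
    return cv2.projectPoints(np.array([p],float),r,T[:3,3],np.array(cal["intrinsics"],float),np.array(cal["dist_coeffs"],float))[0][0,0]
E
python3 - <<'E'
from h import *
s=ctrl.read_state();print(s["clock"],s["eef_pos"],s["tool_rot"],s["width"],s["force"],ctrl.tcp_to_tips)
for c in("scene","side"):
    im,d=ctrl.get_image(c);cv2.imwrite(f"pics/{c}0.png",im);cal=ctrl.get_calibration(c)
    np.save(f"{c}0.npy",d)
    for q in("red_stamp","tray","camera_box","window","timer_top","amber_stamp","black_stamp","ink_pad","ink_bottle"):
        for r in ctrl.place_of(c,q)[:3]:
            u,v=r["uv"];z={"window":60,"timer_top":70}.get(q,8 if "stamp" in q else 0)
            print(c,q,round(r["confidence"],2),np.round([u,v]),np.round(px2w(cal,(u,v),z=z)))
E
```

```text
0.0 [ 168.72483595 -627.09255282  241.3954105 ] [-3.13970208e+00  1.21386687e-06  2.62758779e-01] 85.40597908053407 [-0.17787601  0.54637459  0.28974162] 11.0
scene red_stamp 0.97 [306. 168.] [415. 117.   8.]
scene red_stamp 0.96 [476. 232.] [754. 276.   8.]
scene red_stamp 0.94 [419. 257.] [719. 147.   8.]
scene tray 0.82 [386. 186.] [555. 220.  -0.]
scene camera_box 0.7 [216. 291.] [ 523. -191.    0.]
scene window 0.98 [222. 290.] [ 558. -190.   60.]
scene timer_top 0.77 [196. 233.] [ 437. -163.   70.]
scene amber_stamp 0.73 [419. 156.] [547. 328.   8.]
scene amber_stamp 0.68 [247. 186.] [372.  -7.   8.]
scene black_stamp 0.98 [387. 186.] [558. 218.   8.]
scene ink_pad 0.9 [244. 183.] [358.  -4.   0.]
scene ink_bottle 0.74 [376. 316.] [751.   4.   0.]
scene ink_bottle 0.67 [200. 234.] [ 402. -146.    0.]
side red_stamp 0.85 [172. 418.] [755. 293.   8.]
side red_stamp 0.78 [406. 336.] [409. 120.   8.]
side red_stamp 0.72 [315. 330.] [558. 115.   8.]
side tray 0.69 [312. 389.] [557. 223.   0.]
side camera_box 0.58 [336. 211.] [ 536. -208.   -0.]
side camera_box 0.52 [378. 192.] [ 446. -280.   -0.]
side window 0.87 [321. 193.] [ 565. -190.   60.]
side window 0.57 [336. 210.] [ 533. -138.   60.]
side timer_top 0.62 [376. 195.] [ 457. -177.   70.]
side timer_top 0.26 [310. 388.] [555. 268.  70.]
side amber_stamp 0.82 [316. 448.] [544. 325.   8.]
side amber_stamp 0.51 [337. 214.] [ 533. -189.    8.]
side ink_pad 0.85 [425. 287.] [369.   1.   0.]
side ink_bottle 0.79 [210. 278.] [759.  -0.   0.]
side ink_bottle 0.18 [378. 193.] [ 446. -278.    0.]
```

View pics/scene0.png

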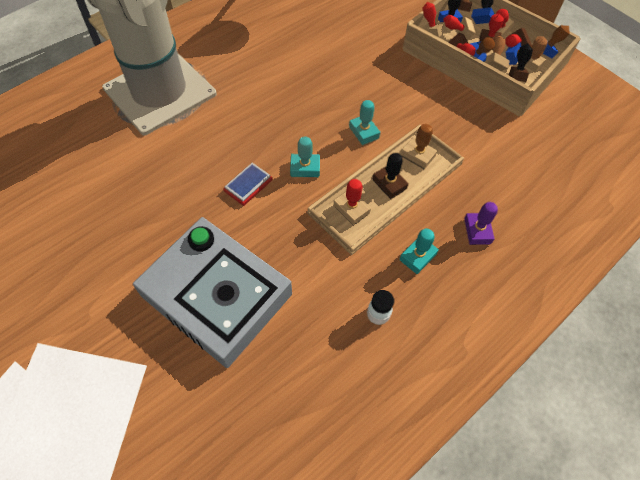

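View pics/side0.png

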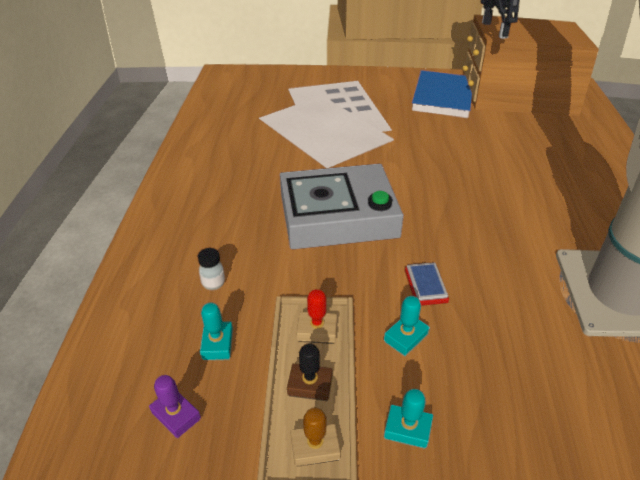

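Candidates for red_stamp in the scene picture are:
- Red stamp in the tray, (353,195).
- Turquoise stamps at (305,155), (367,118) and (425,245).
- Purple stamp at (484,220).
- Red-handled stamps in the far crate, around (430,13) and (498,22).

By the description, I choose the one in the tray at (353,195). The other picture shows it at (316,310). The button is at (200,236) and the window at (226,292).

```bash
python3 - <<'E'
from h import *
for c,box in(("scene",(320,165,390,235)),("side",(290,280,345,345))):
    im=cv2.imread(f"pics/{c}0.png");d=np.load(f"{c}0.npy");cal=ctrl.get_calibration(c);cam=np.array(cal["T"])[:3,3]
    h=cv2.cvtColor(im,cv2.COLOR_BGR2HSV)
    m=((h[...,0]<4)|(h[...,0]>176))&(h[...,1]>200)&(h[...,2]>120)
    g=(abs(h[...,0].astype(int)-65)<15)&(h[...,1]>150)&(h[...,2]>60)
    for nm,mm,b in(("red",m,box),("green",g,(150,150,430,280))):
        k=np.zeros_like(mm);k[b[1]:b[3],b[0]:b[2]]=1;vs,us=np.nonzero(mm&k)
        P=np.array([px2w(cal,(u,v),depth=d[v,u]) for u,v in zip(us,vs) if d[v,u]>0])
        print(c,nm,len(P),"uv",us.mean(),vs.mean(),"med",np.median(P,0).round(1),"z",np.percentile(P[:,2],[2,50,98]).round(1))
        if nm=="red":
            Q=P[(P[:,2]>66)&(P[:,2]<90)];
            from scipy.optimize import least_squares
            r=least_squares(lambda p:np.hypot(Q[:,0]-p[0],Q[:,1]-p[1])-15,Q[:,:2].mean(0)+15*(Q.mean(0)-cam)[:2]/np.linalg.norm((Q.mean(0)-cam)[:2]),loss="soft_l1")
            print(" axis",r.x.round(1),len(Q),"resid",np.abs(r.fun).mean().round(2))
        else: print(" top",P[P[:,2]>np.percentile(P[:,2],30)].mean(0).round(1))
    # glass and box: plane z=60
    x,y=(226,292) if c=="scene" else (321,193)
    print(" window",px2w(cal,(x,y),depth=d[y,x]).round(1),px2w(cal,(x,y),z=60).round(1))
im=cv2.imread("pics/scene0.png")[110:310,160:440]
cv2.imwrite("pics/crop1.png",cv2.resize(im,None,fx=2.8,fy=2.8,interpolation=3))
E
```

```text
scene red 129 uv 355.0923076923077 186.86923076923077 med [560.2 116.5  99.6] z [ 55.7  99.6 103. ]
 axis [555.5 116.6] 10 resid 0.39
scene green 231 uv 199.44827586206895 235.70689655172413 med [ 453.5 -162.9   81.3] z [72.  81.3 84.8]
 top [ 452.  -162.5   82.2]
 window [ 565.6 -187.1   62.7] [ 564.4 -186.7   60. ]
side red 445 uv 316.4876404494382 305.4876404494382 med [554.2 130.4  89. ] z [ 43.1  89.  103.5]
 axis [554.7 120.2] 170 resid 0.65
side green 184 uv 380.0054347826087 197.3586956521739 med [ 450.8 -155.3   81.1] z [71.4 81.1 84.3]
 top [ 450.7 -157.7   81.8]
 window [ 565.5 -186.3   62.8] [ 565.7 -190.2   60. ]
```

View pics/crop1.png

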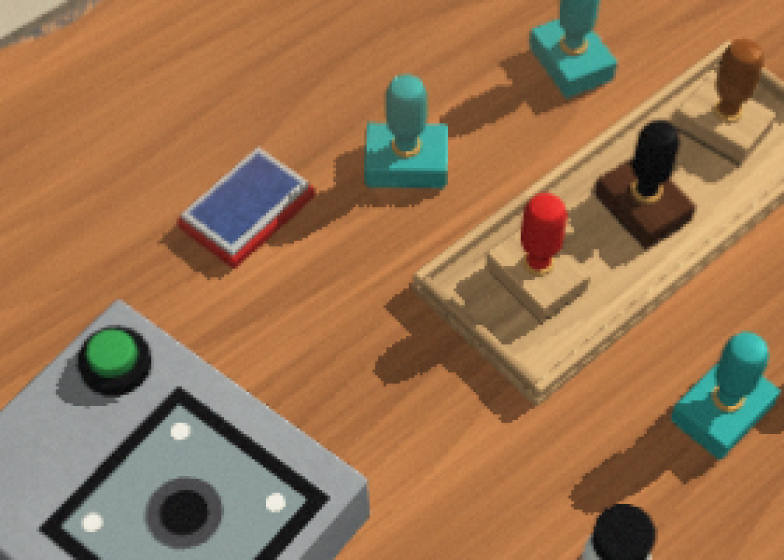

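Call:
send_rows(
  rows=[
    {"x": 2, "y": 3.4, "roll": 7, "claw": 1},
    {"x": 4, "y": 6.8, "roll": 14, "claw": 1},
    {"x": 6, "y": 10.2, "roll": 21, "claw": 1},
    {"x": 8, "y": 13.6, "roll": 28, "claw": 1},
    {"x": 10, "y": 17, "roll": 35, "claw": 1},
  ],
)

```text
$.rows[0]: bad value
```

Call:
send_rows(
  rows=[
    {"x": 2, "y": 3.4, "roll": 7, "claw": 1},
    {"x": 4, "y": 6.8, "roll": 14, "claw": 1},
    {"x": 6, "y": 10.2, "roll": 21, "claw": 1},
    {"x": 8, "y": 13.6, "roll": 28, "claw": 1},
    {"x": 10, "y": 17, "roll": 35, "claw": 1},
  ],
)

```text
$.rows[0]: bad value
```

Call:
send_rows(
  rows=[
    {"x": 2, "y": 3.4, "z": 0, "roll": 7, "claw": 1},
    {"x": 4, "y": 6.8, "z": 0, "roll": 14, "claw": 1},
    {"x": 6, "y": 10.2, "z": 0, "roll": 21, "claw": 1},
    {"x": 8, "y": 13.6, "z": 0, "roll": 28, "claw": 1},
    {"x": 10, "y": 17, "z": 0, "roll": 35, "claw": 1},
  ],
)

```text
clock: 1.42
eef_pos: [269.6, -456.1, 242.5]
tool_rot: [3.141, 0.0, 0.879]
force: [0.4, 0.2, 0.5]
width: 25.5
```

Call:
send_rows(
  rows=[
    {"x": 2, "y": 3.4, "z": 0, "roll": 7, "claw": 1},
    {"x": 4, "y": 6.8, "z": 0, "roll": 14, "claw": 1},
    {"x": 6, "y": 10.2, "z": 0, "roll": 21, "claw": 1},
    {"x": 8, "y": 13.6, "z": 0, "roll": 28, "claw": 1},
    {"x": 10, "y": 17, "z": 0, "roll": 35, "claw": 1},
  ],
)

```text
clock: 1.83
eef_pos: [369.6, -286.2, 242.7]
tool_rot: [3.141, 0.001, 1.49]
force: [1.0, -0.6, 0.9]
width: -0.0
```

Call:
send_rows(
  rows=[
    {"x": 2, "y": 3.2, "z": -2, "roll": 5, "claw": 1},
    {"x": 4, "y": 6.4, "z": -4, "roll": 5, "claw": 1},
    {"x": 6, "y": 9.6, "z": -6, "roll": 5, "claw": 1},
    {"x": 8.2, "y": 12.9, "z": -8, "roll": 5, "claw": 1},
    {"x": 8.2, "y": 12.9, "z": -9, "roll": 5, "claw": 1},
  ],
)

```text
clock: 2.25
eef_pos: [455.0, -151.8, 151.5]
tool_rot: [3.138, -0.004, 1.581]
force: [0.2, 1.0, 0.5]
width: -0.0
```

```bash
python3 - <<'E'
from h import *
print({k:np.round(ctrl.read_state()[k],3) for k in("clock","qpos","eef_pos","tool_rot","force","width")})
cal=ctrl.get_calibration("wrist");im,d=ctrl.get_image("wrist");cv2.imwrite("pics/wrist1.png",im)
h=cv2.cvtColor(im,cv2.COLOR_BGR2HSV)
g=(abs(h[...,0].astype(int)-65)<15)&(h[...,1]>150)&(h[...,2]>60)
vs,us=np.nonzero(g&(d>0));P=np.array([px2w(cal,(u,v),depth=d[v,u]) for u,v in zip(us,vs)])
t=np.median(P[:,2]);Q=P[abs(P[:,2]-t)<4];print(len(P),P.mean(0).round(1),Q.min(0).round(1),Q.max(0).round(1),Q.mean(0).round(1))
for q in("window","timer_top"):
    for r in ctrl.place_of("wrist",q)[:2]: print(q,r["confidence"],np.round(r["uv"]),px2w(cal,r["uv"],z={"window":60,"timer_top":82}[q]).round(1))
E
```

```text
{'clock': np.float64(2.25), 'qpos': array([ 0.478,  0.543, -0.303,  2.069,  0.283,  0.565, -0.014]), 'eef_pos': array([ 454.999, -151.768,  151.485]), 'tool_rot': array([ 3.138, -0.004,  1.581]), 'force': array([0.199, 1.01 , 0.477]), 'width': np.float64(-0.021)}
2340 [ 450.2 -157.9   82.4] [ 434.9 -174.9   79.1] [ 465.6 -144.8   85.3] [ 450.3 -158.4   82.9]
window 0.96 [495. 314.] [ 565.6 -189.6   60. ]
timer_top 0.85 [314. 286.] [ 450.9 -161.7   82. ]
```

View pics/wrist1.png

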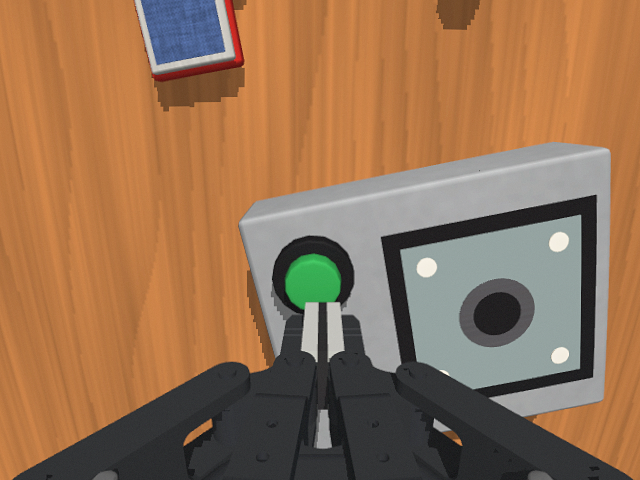

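The wrist picture shows the green button at (313,280), the window lens at (497,313) and the ink pad at (190,30). The closed fingertips are near (323,310). The button centre is about (450,-160), with its top at z ≈ 83.

Call:
send_rows(
  rows=[
    {"x": 0, "y": -0.1, "z": -2, "roll": 0, "claw": 1},
    {"x": 0, "y": -0.1, "z": -4, "roll": 0, "claw": 1},
    {"x": 0, "y": -0.1, "z": -5, "roll": 0, "claw": 1},
    {"x": 0, "y": -0.1, "z": -5, "roll": 0, "claw": 1},
    {"x": 0, "y": -0.1, "z": -5, "roll": 0, "claw": 1},
  ],
)

```text
clock: 2.82
eef_pos: [450.4, -161.5, 103.0]
tool_rot: [-3.142, 0.001, 1.569]
force: [0.8, 0.1, 0.7]
width: 0.2
```

Call:
send_rows(
  rows=[
    {"x": 0, "y": 0, "z": -0.3, "roll": 0, "claw": 1},
    {"x": 0, "y": 0, "z": -0.6, "roll": 0, "claw": 1},
    {"x": 0, "y": 0, "z": -0.9, "roll": 0, "claw": 1},
    {"x": 0, "y": 0, "z": -1.1, "roll": 0, "claw": 1},
    {"x": 0, "y": 0, "z": -1.1, "roll": 0, "claw": 1},
  ],
)

```text
clock: 3.23
eef_pos: [451.2, -160.1, 91.4]
tool_rot: [3.141, 0.001, 1.572]
force: [-0.3, -1.3, 2.2]
width: 0.3
```

Call:
send_rows(
  rows=[
    {"x": 0, "y": 0, "z": -0.2, "roll": 0, "claw": 1},
    {"x": 0, "y": 0, "z": -0.4, "roll": 0, "claw": 1},
    {"x": 0, "y": 0, "z": -0.5, "roll": 0, "claw": 1},
    {"x": 0, "y": 0, "z": -0.5, "roll": 0, "claw": 1},
    {"x": 0, "y": 0, "z": -0.5, "roll": 0, "claw": 1},
  ],
)

```text
clock: 3.65
eef_pos: [451.3, -160.1, 87.0]
tool_rot: [3.141, 0.001, 1.572]
force: [-2.0, -1.3, 10.0]
width: 0.1
```

Call:
send_rows(
  rows=[
    {"x": 0, "y": 0, "z": -0.1, "roll": 0, "claw": 1},
    {"x": 0, "y": 0, "z": -0.1, "roll": 0, "claw": 1},
    {"x": 0, "y": 0, "z": -0.1, "roll": 0, "claw": 1},
  ],
)

```text
clock: 3.9
eef_pos: [451.3, -160.1, 86.8]
tool_rot: [3.14, 0.001, 1.572]
force: [-3.6, -1.5, 20.6]
width: 0.5
```

```bash
python3 - <<'E'
from h import *
s=ctrl.read_state();print(np.round(s["force"],1),np.round(s["eef_pos"],1))
a=[]
for c in("scene","side"):
    im,d=ctrl.get_image(c);cv2.imwrite(f"pics/{c}1.png",im)
    x,y=(200,230) if c=="scene" else (380,195)
    a.append(cv2.resize(im[y-45:y+45,x-50:x+50],None,fx=4,fy=4,interpolation=3))
cv2.imwrite("pics/press.png",np.hstack(a))
E
```

```text
[-3.6 -1.5 20.6] [ 451.3 -160.1   86.8]
```

View pics/press.png

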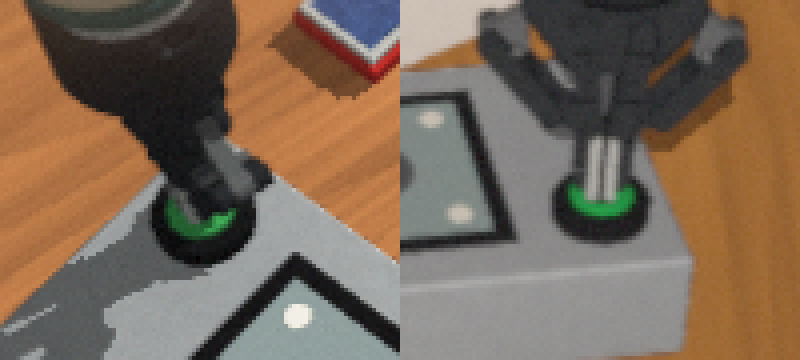

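Both views (fingertips around (200,215) and (605,190) in the composite) show the tips centred on the sunken green disc. At 20 N it has reached a hard stop, about 6 mm below first contact. Now I release it.

Call:
send_rows(
  rows=[
    {"x": 0, "y": 0, "z": 1.5, "roll": 0, "claw": 1},
    {"x": 0, "y": 0, "z": 4, "roll": 0, "claw": 1},
    {"x": 0, "y": 0, "z": 7, "roll": 0, "claw": 1},
    {"x": 0, "y": 0, "z": 10, "roll": 0, "claw": 1},
    {"x": 0, "y": 0, "z": 11.5, "roll": 0, "claw": 0.5},
  ],
)

```text
clock: 4.42
eef_pos: [451.9, -159.4, 202.9]
tool_rot: [3.138, 0.0, 1.572]
force: [-0.0, 0.6, -0.6]
width: 11.0
```

```bash
python3 - <<'E'
from h import *
cal=ctrl.get_calibration("wrist");im,d=ctrl.get_image("wrist")
h=cv2.cvtColor(im,cv2.COLOR_BGR2HSV)
g=(abs(h[...,0].astype(int)-65)<15)&(h[...,1]>150)&(h[...,2]>60)
vs,us=np.nonzero(g&(d>0));P=np.array([px2w(cal,(u,v),depth=d[v,u]) for u,v in zip(us,vs)])
print(len(P),np.median(P,0).round(1))
E
```

```text
1759 [ 450.4 -159.5   82.9]
```

Call:
send_rows(
  rows=[
    {"x": 1.2, "y": 3.4, "z": 0, "roll": 0, "claw": 0},
    {"x": 2.4, "y": 6.8, "z": 0, "roll": 0, "claw": 0},
    {"x": 3.6, "y": 10.2, "z": 0, "roll": 0, "claw": 0},
    {"x": 4.8, "y": 13.6, "z": 0, "roll": 0, "claw": 0},
    {"x": 6, "y": 17, "z": 0, "roll": 0, "claw": 0},
  ],
)

```text
clock: 4.88
eef_pos: [510.6, 12.1, 199.6]
tool_rot: [-3.14, -0.0, 1.572]
force: [1.3, -0.9, 0.2]
width: 79.2
```

Call:
send_rows(
  rows=[
    {"x": 1.2, "y": 2.5, "z": 0, "roll": 0, "claw": 0},
    {"x": 2.4, "y": 5, "z": 0, "roll": 0, "claw": 0},
    {"x": 3.4, "y": 6.8, "z": 0, "roll": 0, "claw": 0},
    {"x": 4.4, "y": 7, "z": 0, "roll": 0, "claw": 0},
    {"x": 4.4, "y": 7, "z": 0, "roll": 0, "claw": 0},
  ],
)

```text
clock: 5.3
eef_pos: [556.0, 82.8, 199.5]
tool_rot: [3.141, -0.001, 1.575]
force: [0.6, -0.0, 0.3]
width: 85.5
```

```bash
python3 - <<'E'
from h import *
print({k:np.round(ctrl.read_state()[k],3) for k in("clock","qpos","eef_pos","tool_rot","force","width")})
cal=ctrl.get_calibration("wrist");im,d=ctrl.get_image("wrist");cv2.imwrite("pics/wrist2.png",im);np.save("w2.npy",d)
h=cv2.cvtColor(im,cv2.COLOR_BGR2HSV)
g=((h[...,0]<4)|(h[...,0]>176))&(h[...,1]>200)&(h[...,2]>100)
vs,us=np.nonzero(g&(d>0));P=np.array([px2w(cal,(u,v),depth=d[v,u]) for u,v in zip(us,vs)])
from scipy.optimize import least_squares
Q=P[(P[:,2]>66)&(P[:,2]<90)&(np.hypot(P[:,0]-555,P[:,1]-118)<40)]
T=P[(P[:,2]>96)&(np.hypot(P[:,0]-555,P[:,1]-118)<40)]
print(len(P),len(Q),T.mean(0).round(1),T.min(0).round(1),T.max(0).round(1))
if len(Q)>20:
    c=np.array(cal["T"])[:2,3];q=Q[:,:2].mean(0);r=least_squares(lambda p:np.hypot(Q[:,0]-p[0],Q[:,1]-p[1])-15,q+10*(q-c)/np.linalg.norm(q-c),loss="soft_l1");print("axis",r.x.round(1),abs(r.fun).mean())
E
```

```text
{'clock': np.float64(5.3), 'qpos': array([ 0.019,  0.571, -0.329,  1.807,  0.244,  0.802, -0.427]), 'eef_pos': array([555.998,  82.758, 199.457]), 'tool_rot': array([ 3.141e+00, -1.000e-03,  1.575e+00]), 'force': array([ 0.631, -0.012,  0.339]), 'width': np.float64(85.456)}
2731 138 [555.4 121.4 101.4] [541.8 107.8  96. ] [568.7 133.5 105.6]
axis [555.4 119.7] 0.1074495274908764
```

View pics/wrist2.png

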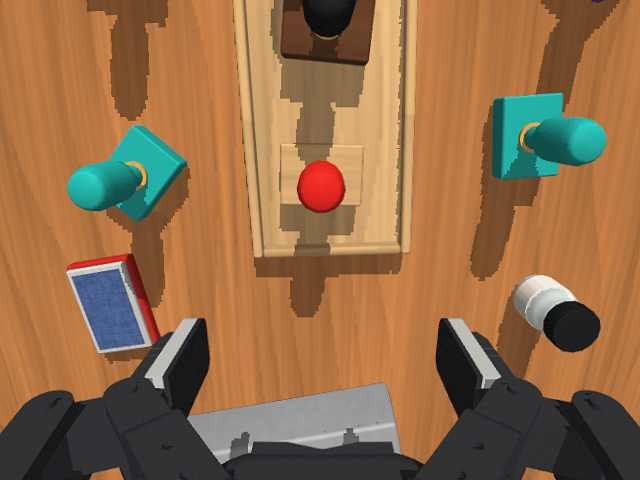

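The button reads z ≈ 82.9, so it is back up. The wrist view shows the red top at (321,186) standing alone at the tray's near end. The turquoise stamps are at (105,180) and (560,140), well clear of the jaws. The stamp axis is at about (555.4,120).

Call:
send_rows(
  rows=[
    {"x": 0, "y": 2, "z": 0, "roll": 0, "claw": 0},
    {"x": 0, "y": 4, "z": 0, "roll": 0, "claw": 0},
    {"x": 0, "y": 4, "z": -2.5, "roll": 0, "claw": 0},
    {"x": 0, "y": 4, "z": -5, "roll": 0, "claw": 0},
    {"x": 0, "y": 4, "z": -7.5, "roll": 0, "claw": 0},
  ],
)

```text
clock: 5.77
eef_pos: [554.0, 119.2, 124.4]
tool_rot: [-3.141, 0.001, 1.571]
force: [0.4, 0.0, -0.2]
width: 85.2
```

Call:
send_rows(
  rows=[
    {"x": 0, "y": 0, "z": -2, "roll": 0, "claw": 0},
    {"x": 0, "y": 0, "z": -4, "roll": 0, "claw": 0},
    {"x": 0, "y": 0, "z": -5.5, "roll": 0, "claw": 0},
    {"x": 0, "y": 0, "z": -5.5, "roll": 0, "claw": 0},
    {"x": 0, "y": 0, "z": -5.5, "roll": 0, "claw": 0},
  ],
)

```text
clock: 6.18
eef_pos: [553.5, 119.1, 69.6]
tool_rot: [-3.139, 0.001, 1.571]
force: [-0.1, 0.7, 0.8]
width: 85.6
```

```bash
python3 - <<'E'
from h import *
print({k:np.round(ctrl.read_state()[k],3) for k in("clock","eef_pos","force","width")})
a=[]
for c in("scene","side"):
    im,d=ctrl.get_image(c)
    x,y=(352,190) if c=="scene" else (316,310)
    a.append(cv2.resize(im[y-50:y+50,x-50:x+50],None,fx=4,fy=4,interpolation=3))
cv2.imwrite("pics/grasp.png",np.hstack(a))
E
```

```text
{'clock': np.float64(6.183), 'eef_pos': array([553.548, 119.097,  69.608]), 'force': array([-0.051,  0.655,  0.775]), 'width': np.float64(85.552)}
```

View pics/grasp.png

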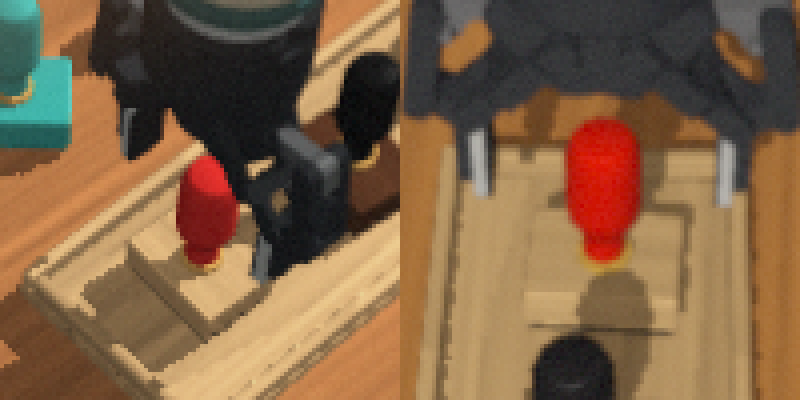

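The jaws straddle the red barrel (side crop: barrel (603,175), pads (480,160) and (725,170)). I close them after a 1.5 mm correction in x.

Call:
send_rows(
  rows=[
    {"x": 0.15, "y": 0.05, "z": 0, "roll": 0, "claw": 0},
    {"x": 0.15, "y": 0.05, "z": 0, "roll": 0, "claw": 0.3},
    {"x": 0.15, "y": 0.05, "z": 0, "roll": 0, "claw": 0.5},
    {"x": 0.15, "y": 0.05, "z": 0, "roll": 0, "claw": 0.6},
    {"x": 0.15, "y": 0.05, "z": 0, "roll": 0, "claw": 1},
  ],
)

```text
clock: 6.7
eef_pos: [556.5, 120.8, 70.7]
tool_rot: [3.141, -0.0, 1.572]
force: [0.5, 0.3, -0.5]
width: 38.7
```

Call:
send_rows(
  rows=[
    {"x": 0, "y": 0, "z": 0, "roll": 0, "claw": 1},
    {"x": 0, "y": 0, "z": 0, "roll": 0, "claw": 1},
    {"x": 0, "y": 0, "z": 0, "roll": 0, "claw": 1},
    {"x": 0, "y": 0, "z": 0, "roll": 0, "claw": 1},
    {"x": 0, "y": 0, "z": 0, "roll": 0, "claw": 1},
  ],
)

```text
clock: 7.12
eef_pos: [556.2, 120.8, 70.6]
tool_rot: [-3.141, 0.0, 1.572]
force: [-1.9, -0.9, 5.5]
width: 28.3
```

Call:
send_rows(
  rows=[
    {"x": 0, "y": 0, "z": 0.6, "roll": 0, "claw": 1},
    {"x": 0, "y": 0, "z": 1.5, "roll": 0, "claw": 1},
    {"x": 0, "y": 0, "z": 2.7, "roll": 0, "claw": 1},
    {"x": 0, "y": 0, "z": 4, "roll": 0, "claw": 1},
    {"x": 0, "y": 0, "z": 5, "roll": 0, "claw": 1},
  ],
)

```text
clock: 7.53
eef_pos: [557.0, 120.9, 122.1]
tool_rot: [3.14, -0.001, 1.572]
force: [0.8, 0.8, -1.9]
width: 27.5
```

Call:
send_rows(
  rows=[
    {"x": 0, "y": 0, "z": 2, "roll": 0, "claw": 1},
    {"x": 0, "y": 0, "z": 4, "roll": 0, "claw": 1},
    {"x": 0, "y": 0, "z": 6, "roll": 0, "claw": 1},
    {"x": 0, "y": 0, "z": 8, "roll": 0, "claw": 1},
    {"x": 0, "y": 0, "z": 9.2, "roll": 0, "claw": 1},
  ],
)

```text
clock: 7.95
eef_pos: [557.3, 121.1, 215.4]
tool_rot: [3.138, -0.001, 1.572]
force: [0.6, 0.2, -1.3]
width: 27.8
```

```bash
python3 - <<'E'
from h import *
print({k:np.round(ctrl.read_state()[k],3) for k in("clock","eef_pos","tool_rot","force","width")})
im,d=ctrl.get_image("side");cv2.imwrite("pics/lift.png",im)
E
```

```text
{'clock': np.float64(7.95), 'eef_pos': array([557.3  , 121.092, 215.405]), 'tool_rot': array([ 3.138e+00, -1.000e-03,  1.572e+00]), 'force': array([ 0.624,  0.171, -1.34 ]), 'width': np.float64(27.828)}
```

View pics/lift.png

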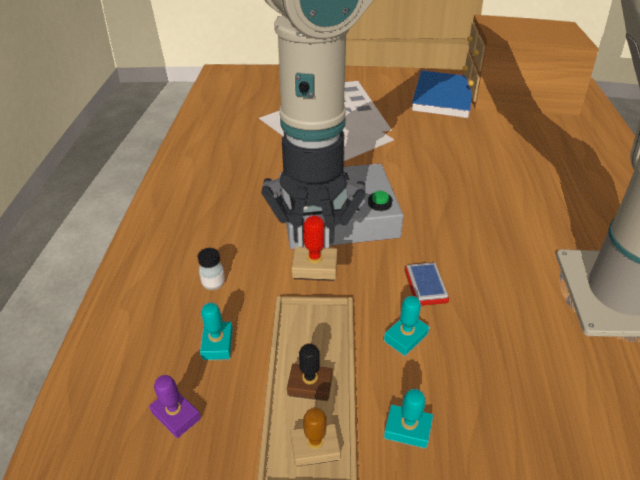

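The stamp hangs upright in the fingers at (314,245), clear of the tray, and the other items haven't moved. Next I carry it over to the window at about (565.5,-188.5).

Call:
send_rows(
  rows=[
    {"x": 0, "y": -1, "z": 0, "roll": 0, "claw": 1},
    {"x": 0, "y": -3, "z": 0, "roll": 0, "claw": 1},
    {"x": 0.2, "y": -5.5, "z": 0, "roll": 0, "claw": 1},
    {"x": 0.4, "y": -8, "z": 0, "roll": 0, "claw": 1},
    {"x": 0.5, "y": -10.5, "z": 0, "roll": 0, "claw": 1},
  ],
)

```text
clock: 8.42
eef_pos: [560.5, 13.7, 211.3]
tool_rot: [-3.14, 0.001, 1.572]
force: [0.6, -0.8, -1.5]
width: 28.0
```

Call:
send_rows(
  rows=[
    {"x": 0, "y": -2.5, "z": 0, "roll": 0, "claw": 1},
    {"x": 0, "y": -5, "z": 0, "roll": 0, "claw": 1},
    {"x": 0.2, "y": -7.5, "z": 0, "roll": 0, "claw": 1},
    {"x": 0.4, "y": -10, "z": 0, "roll": 0, "claw": 1},
    {"x": 0.4, "y": -12.5, "z": 0, "roll": 0, "claw": 1},
  ],
)

```text
clock: 8.83
eef_pos: [564.4, -111.4, 211.2]
tool_rot: [-3.14, 0.0, 1.571]
force: [0.7, -0.3, -1.6]
width: 28.5
```

Call:
send_rows(
  rows=[
    {"x": 0, "y": -2.5, "z": 0, "roll": 0, "claw": 1},
    {"x": 0, "y": -5, "z": 0, "roll": 0, "claw": 1},
    {"x": 0, "y": -6.8, "z": -0.2, "roll": 0, "claw": 1},
    {"x": 0, "y": -7.8, "z": -0.2, "roll": 0, "claw": 1},
    {"x": 0, "y": -7.9, "z": -0.2, "roll": 0, "claw": 1},
  ],
)

```text
clock: 9.25
eef_pos: [563.8, -191.7, 209.1]
tool_rot: [-3.139, 0.001, 1.567]
force: [0.6, -0.1, -1.3]
width: 28.1
```

Call:
send_rows(
  rows=[
    {"x": 0, "y": 0, "z": 0, "roll": 0, "claw": 1},
    {"x": 0, "y": 0, "z": 0, "roll": 0, "claw": 1},
    {"x": 0, "y": 0, "z": 0, "roll": 0, "claw": 1},
    {"x": 0, "y": 0, "z": 0, "roll": 0, "claw": 1},
    {"x": 0, "y": 0, "z": 0, "roll": 0, "claw": 1},
  ],
)

```text
clock: 9.67
eef_pos: [565.6, -187.0, 210.4]
tool_rot: [3.141, -0.0, 1.574]
force: [0.1, -0.3, -2.4]
width: 28.2
```

```bash
python3 - <<'E'
from h import *
s=ctrl.read_state();print({k:np.round(s[k],3) for k in("clock","qd","eef_pos","tool_rot","force","width")})
a=[]
for c in("scene","side"):
    im,d=ctrl.get_image(c);cal=ctrl.get_calibration(c);a.append(im)
    h=cv2.cvtColor(im,cv2.COLOR_BGR2HSV)
    m=((h[...,0]<4)|(h[...,0]>176))&(h[...,1]>190)&(h[...,2]>90)
    vs,us=np.nonzero(m&(d>0));P=np.array([px2w(cal,(u,v),depth=d[v,u]) for u,v in zip(us,vs)])
    Q=P[(P[:,2]>160)&(np.hypot(P[:,0]-565,P[:,1]+188)<50)];print(c,len(Q),Q.mean(0).round(1) if len(Q) else "",Q[:,2].min() if len(Q) else "")
    vs,us=np.nonzero(d>0);T=np.array(cal["T"]);K=np.array(cal["intrinsics"])
    n=cv2.undistortPoints(np.c_[us,vs].astype(float)[:,None],K,np.array(cal["dist_coeffs"]))[:,0]
    W=(np.c_[n,np.ones(len(n))]*d[vs,us][:,None])@T[:3,:3].T+T[:3,3]
    B=W[(np.hypot(W[:,0]-565,W[:,1]+188)<50)&(W[:,2]>100)&(W[:,2]<178)]
    print(" block",len(B),np.percentile(B,[1,99],axis=0).round(1))
    print({q:[np.round(px2w(cal,r["uv"],z=8)) for r in ctrl.place_of(c,q)[:1]] for q in("black_stamp","amber_stamp","ink_pad","ink_bottle")})
cv2.imwrite("pics/end.png",np.hstack([a[0][140:400,100:480],a[1][100:360,200:580]]))
E
```

```text
{'clock': np.float64(9.667), 'qd': array([ 0.005,  0.001,  0.005, -0.003,  0.001, -0.   , -0.001]), 'eef_pos': array([ 565.594, -186.991,  210.443]), 'tool_rot': array([ 3.141, -0.   ,  1.574]), 'force': array([ 0.119, -0.261, -2.361]), 'width': np.float64(28.173)}
scene 74 [ 572.1 -200.7  221.8] 180.46232350620528
 block 832 [[ 536.  -212.1  149.6]
 [ 596.7 -166.7  175.6]]
{'black_stamp': [array([566., 215.,   8.])], 'amber_stamp': [array([547., 321.,   8.])], 'ink_pad': [array([370.,  -7.,   8.])], 'ink_bottle': [array([756.,   0.,   8.])]}
side 390 [ 565.8 -178.1  218.6] 177.48132793099853
 block 733 [[ 533.6 -209.1  148.8]
 [ 595.2 -163.3  177. ]]
{'black_stamp': [array([560., 224.,   8.])], 'amber_stamp': [array([546., 328.,   8.])], 'ink_pad': [array([378.,   9.,   8.])], 'ink_bottle': [array([752.,  13.,   8.])]}
```

View pics/end.png

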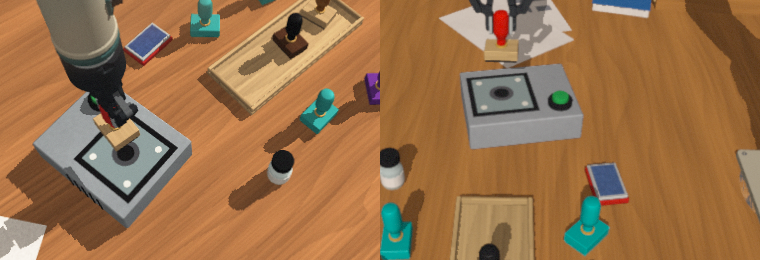

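The final picture shows the stamp level above the window (scene part (120,132), side part (500,45)). Its block measures 536–596 in x and -211 to -165 in y, with the face at z ≈ 149. The centre is therefore about (565,-188) and the height about 89 mm. The arm is at rest, so I hand in.

```bash
python3 -c "
from cell import ctrl
print(ctrl.finish_job())"
```

```text
the job is handed in; nothing more can be done
None
```

The job is handed in: the button was pressed and released, and the arm is holding the red stamp over the camera window. The hand-in gives no verdict, so these are my own last checks.

- **Button:** I pressed it about 6 mm to a hard stop at around 20 N. After release, its top measured z ≈ 82.9 mm, the same as before the press.
- **Red stamp:** I lifted it from the tray by its barrel, and it stayed upright. Its centre is about (565, -188) mm, within a few mm of the window's middle. The face is about 89 mm above the glass, and the tool tilt is about 0.
- **At rest:** Joint speeds were 0.005 rad/s or less, and the fingers were closed on the barrel with a 28 mm opening.
- **Other items:** The other stamps, ink pad and ink bottle look unmoved in the pictures. The network positions for them scattered by about 1–2 cm, the same between the two cameras as against the start. They are too coarse to confirm the 20 mm limit, but nothing touched these items.

The first two move calls were refused because I had left out `z`; nothing moved. The fingers read 28 mm on a 30 mm barrel, and the grip held throughout.

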